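# Arm the shutter of a powder-flow tester and tare its balance

### The job

Get the powder-flow tester ready for its next run: with the fingertips, push the red tab of the sprung shutter slide under the hopper all the way in until it stops, then let it go so that it springs back and latches half-way on its stop pin. After that, press the blue tare key of the balance that stands under the hopper, and move clear. Nothing is to be picked up or shifted: beaker, bottles, jar, scoop, dish and weight stay where they stand, and the green power key is left alone.

Things in the scene. Friction and masses are not known exactly. Their poses are not given: they have to be found in the camera images.
- tester: Powder-flow tester, fixed (sizes in mm): grey foot plate, steel column 330 high at y = +190, arm, shutter block and steel hopper (106 diameter, rim 267 above the bench). Origin on the bench straight below the hopper's centre, z up; +y, from the red tab to the column, is the direction the tab is pushed in; -x is the side of the balance's keys. A slide track 54 wide runs out to y = -119. Yaw within 0.25 rad of 0.
- shutter (a joint): Travel of the shutter slide, m: 0 = sprung fully out (as at the start), 0.040 = fully in at its end stop. The spring pushes back with 3.5 N at 0, 6.7 N at the stop. On the way in a ramped tooth lifts the stop pin and passes it at 0.017 to 0.020; let go beyond that, the slide springs back and the pin holds it at about 0.0195; let go before, it springs right out.
- shutter_tab (a point): Centre of the outer face of the red push tab on the slide's outer end, 210 above the bench; an upright plate 44 wide (x), 8 thick (y), 40 high (z 190 to 230). Axes as the tester's: push along +y. It lies 159 from the hopper's centre at joint 0, 119 at the end stop. Free space outside, beside and above it.
- stop_pin (a joint): Height of the sprung stop pin, m: 0 = down; it rises to 0.007 while the tooth passes and works by itself. An indexing plunger with a black knob 22 wide, on a small bridge over the track at y = -75 of the tester; knob top 255 above the bench (262 when lifted).
- balance: White precision balance, fixed, standing under the hopper: 345 long, 200 wide. Origin on the bench below the centre of its square steel pan (pan top 80 above the bench); -x points to its keypad, a dark strip on a low front deck; z up. Its yaw is within 0.04 rad of the tester's.
- tare (a joint): Travel of the blue tare key, m: 0 = up, 0.004 = pressed fully down (about 4 N); springs back.
- tare_top (a point): Centre of the top of the blue tare key (22 x 40, long along the balance's y), 52 above the bench, on the keypad at x = -175, y = -60 of the balance. Pressed straight down.
- power (a joint): Travel of the green square power key (22 x 22) at the other end of the keypad, m. To be left alone.
- power_top (a point): Centre of the top of the green power key, 52 above the bench, 120 from the tare key.
- pan (a point): Centre of the top of the balance's pan, 80 above the bench.
- beaker_mid (a point): Empty clear glass beaker on the pan, below the hopper's outlet: 66 diameter, 80 high; point at its centre.
- bottle_blue_mid (a point): Amber bottle with a blue cap, 82 diameter, 165 high; point at its centre.
- bottle_white_mid (a point): Amber bottle with a white cap, 82 diameter, 165 high; point at its centre.
- jar_mid (a point): Small amber jar with a white lid on the bench beside the balance, 52 diameter, 62 high; point at its centre.
- scoop_grip (a point): Steel sample spoon, 170 long, lying on the bench beside the balance; point on its handle.
- dish_mid (a point): White porcelain dish, 84 diameter, 22 high; point at its centre.
- weight_mid (a point): Steel calibration weight with a knob, 34 diameter, 54 high; point at its centre.
Things that resemble listed ones, but are neither listed nor needed, are in the scene too. What is shaped like the part that bears beaker_mid but purple or yellow is not meant.

How it is judged:
By the outcome, as a careful person would: the job done as asked, in the order asked, and still so for the second after the job is handed in, with the robot touching nothing.
It also fails if it takes over 42 s, if anything falls off the work surface, if the arm or the gripper's body presses on something with over 40 N, if the wrist force passes 120 N, or if a joint passes its speed limit or range.

### The arm

A 6-joint arm with a two-finger parallel gripper is mounted at the origin on the work surface. World frame = base frame: x ahead of the robot, y to its left, z up, the work surface at z = 0. Lengths are in m, angles in rad, forces in N, time in s.
With the tool pointing down it reaches from about 0.3 to 0.875 m from the base axis. Payload 4.2 kg.
Tool frame: the origin (TCP) lies at the very end of the fingers, on their centre line; the grasp point (between the pads) lies 19 mm behind it (r.tcp_to_grasp is the distance from the TCP to the grasp point, in m); x points along the fingers, y is the direction in which the jaws open and shut, and the axes are right-handed (so a half turn about x gives the same grasp; the last joint's range is limited). The gripper opens to 85 mm and grips with 20 to 120 N. Pads are 22 mm wide; open, the fingers measure 114 mm over their backs; the gripper's body (76 mm by 85 mm) begins 54 mm behind the grasp point. The pads swing forward as they close: fully open they stand 13 mm farther back than shut.
Start: joints at [-0.02, 0.32, 1.565, -0, 1.257, -0.02], TCP at [0.575, 0, 0.231] pointing down, gripper open.
Joint ranges: [-3.11, 3.11], [-0.84, 2.01], [0.21, 2.61], [-1.34, 4.49], [0.05, 2.63], [-2.56, 2.56]. Speed limits (rad/s): [2.57, 2.57, 3.14, 3.14, 3.14, 3.14].

### API

Orientations are given as a unit quaternion [x, y, z, w].
In Python, from workcell import sense, camera, calibration, ticket, finder, r gives the robot as it stands.
- The arm moves only by the tool carry_out, never from a script. Its argument "plan" is a list of rows, each an object of numbers: "dx", "dy", "dz": the shift along the tool's x, y, z in m; "rx", "ry", "rz": the turn, a rotation vector about the tool's x, y, z in degrees; "gripper": the finger opening in m, from 0 to 0.0854. A call has 1 to 12 rows; each row shifts and turns the commanded pose from where the row before left it, along the tool's axes as they then stand; what a row does not reach is not made up. A row lasts 1/8 s, in which the tool goes at most 62.5 mm and 10.7 degrees, less where a joint would pass 70% of its speed; a pose out of reach is approached as far as the arm can. A call with a gripper value outside its range is refused whole. The fingers move at their own pace and stop on an object; "squeeze" is the grip in N (left out, the last holds). Time passes only in rows, so rows that do not move let the fingers close. It gives the time, the measured TCP pose, the force and the opening at its end, in the units of the state.
- sense(): the state, without advancing time (a new reading comes with each control period).
- camera(name): name is "scene" or "side" or "wrist"; returns the picture (480x640x3 uint8, blue, green, red); there is no depth.
- calibration(name): a dict with "vfov" (degrees; the focal length in pixels is half the picture's height over the tangent of half this angle, whatever the lens; pixels are square), "cx", "cy" (the principal point, pixels), "world_to_cam" (4x4, takes a point from world to camera coordinates). Camera axes: x right, y up, looking along -z (the intrinsics and any distortion apply to the point x, -y, -z); pixel columns grow to the right and rows downward; lengths in m; the calibration is good to about 2 mm. A picture is of the moment at which its call begins: read the wrist's pose just before it. calibration takes no time and is no camera call; for the wrist camera it gives the pose at the moment of the call.
- ticket.hand_in(): hands the job in, once; it reports no verdict.
Trained networks look in the newest picture that a camera, given by its name, has taken for a name from the list of things; names that differ only in an ending like _2 or _b are one class to them, and where a whole thing is asked for, a point or a joint stands for the part that bears it (a point fixed in the world has none). Each returns a list of dicts, best first, with "score" (0 to 1); they miss things now and then, are a little off and sometimes report something else, mostly with a low value. They report only what shows in the picture. A call takes as long as a camera call. They do not tell look-alikes from the thing itself.
- finder.look_for(name, camera): "position" ([x, y, z] in m, in world coordinates, good to about 4 mm: the middle of the surface that is visible of it).
- finder.silhouettes(name, camera): "mask" (480x640 bool, what is visible of it).
The state is a dict: "time": time; "qpos": joint angles; "qvel": joint speeds; "joint_torque": joint torques, N m; "position": TCP position; "ee_rot": TCP orientation; "ft_force": force on the tool from outside, world axes, zero at the start; "torque": the same for the moment, N m; "finger_gap": opening from 0.0 (shut) to 1.0 (fully open).
Only numpy, scipy, OpenCV 4.12 (cv2) and the standard library are available. Lean on these libraries where they do the work, as an engineer would, in place of code of your own. Each camera call takes 0.05 s, during which the arm holds its last target.

## Working session

There is one attempt and no reset: what is moved stays moved. The work goes in short steps, Python scripts to look and compute and a tool call to move; the robot and the scene stay as the last step left them, time stands still between calls to the robot, and variables do not carry over. Pictures are saved under pics/ and viewed, and the job is handed in when it is done.

Besides the shell and the picture viewer there is one more tool, called in YAML: its name, and indented under it one key for each argument. carry_out: Moves the arm, as the interface text tells. Its arguments: {"type":"object","properties":{"plan":{"type":"array","items":{"type":"object","properties":{"dx":{"type":"number"},"dy":{"type":"number"},"dz":{"type":"number"},"rx":{"type":"number"},"ry":{"type":"number"},"rz":{"type":"number"},"gripper":{"type":"number"}}}},"squeeze":{"type":"number"}},"required":["plan"]}

```bash
mkdir -p pics; ls
python3 - <<'E'
from workcell import sense, camera, calibration, finder, r
import cv2
s=sense();print(s)
for c in ["scene","side","wrist"]:
    cv2.imwrite(f"pics/{c}0.png",camera(c))
    k=calibration(c);print(c,k)
for n in ["shutter_tab","tare_top","power_top","pan","stop_pin","beaker_mid"]:
    for c in ["scene","side"]:
        print(n,c,[(d['position'],d['score']) for d in finder.look_for(n,c)][:3])
print(sense()['time'])
E
```

```text
pics
{'time': 0.0, 'qpos': array([-1.99703403e-02,  3.20280477e-01,  1.56570383e+00, -2.73731378e-05,
        1.25741079e+00, -2.00061738e-02]), 'qvel': array([-0.0003707 ,  0.00070688, -0.00071684, -0.00038573,  0.00061568,
        0.00016717]), 'joint_torque': array([ 7.05825660e-04, -4.15526962e+01, -2.34157133e+01, -1.88356019e-06,
        8.09230405e-03,  1.54784908e-05]), 'position': array([5.74505191e-01, 1.94137562e-05, 2.30479205e-01]), 'ee_rot': array([ 0.49954057,  0.50046402, -0.50043687,  0.49955772]), 'ft_force': array([ 0.3084165 , -0.79814136, -0.04270898]), 'torque': array([ 0.00794707, -0.00012809,  0.01812264]), 'finger_gap': 0.9972572419808664}
scene {'vfov': 48.80565362792252, 'cx': 319.08281811671833, 'cy': 242.47402996669862, 'world_to_cam': array([[-0.67546802,  0.73738245,  0.00317561,  0.34121877],
       [-0.45375088, -0.41903858,  0.7864584 ,  0.19698258],
       [ 0.58125132,  0.52978656,  0.61763509, -1.85239748],
       [ 0.        ,  0.        ,  0.        ,  1.        ]])}
side {'vfov': 47.014077285975645, 'cx': 320.92228869144566, 'cy': 244.504041818
[... 712 characters left out ...]
hutter_tab scene [([0.6063, 0.0009, 0.2033], 0.75)]
shutter_tab side []
tare_top scene [([0.4353, 0.108, 0.0523], 0.49)]
tare_top side [([0.4295, 0.1055, 0.0506], 0.7)]
power_top scene [([0.4581, 0.2288, 0.0553], 0.42)]
power_top side [([0.4506, 0.2259, 0.0515], 0.54)]
pan scene [([0.6584, 0.1686, 0.0578], 0.92)]
pan side [([0.5143, 0.1188, 0.0574], 0.64), ([0.4333, 0.1065, 0.0542], 0.62)]
stop_pin scene [([0.6041, 0.0019, 0.207], 0.33)]
stop_pin side []
beaker_mid scene [([0.4484, 0.3544, 0.0564], 0.94), ([0.8278, 0.2245, 0.0544], 0.79), ([0.638, 0.155, 0.1185], 0.77)]
beaker_mid side [([0.8266, 0.0191, 0.0516], 0.73), ([0.4344, 0.3503, 0.0531], 0.72), ([0.5905, 0.1255, 0.1152], 0.45)]
0.75
```

View pics/scene0.png

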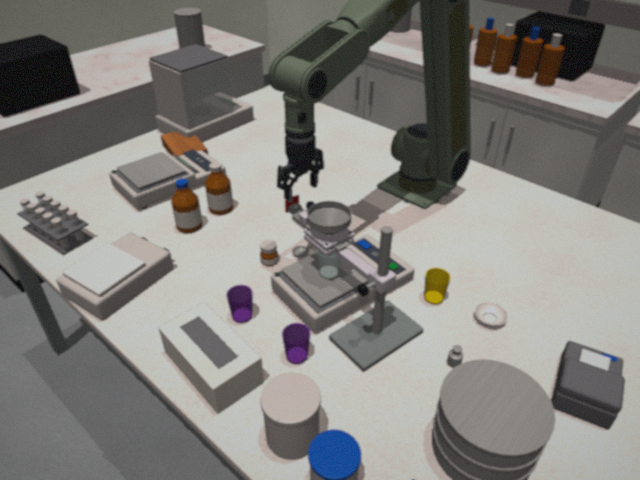

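View pics/side0.png

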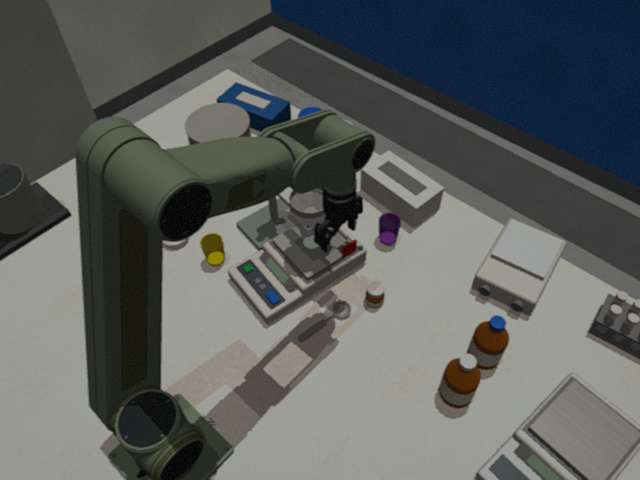

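View pics/wrist0.png

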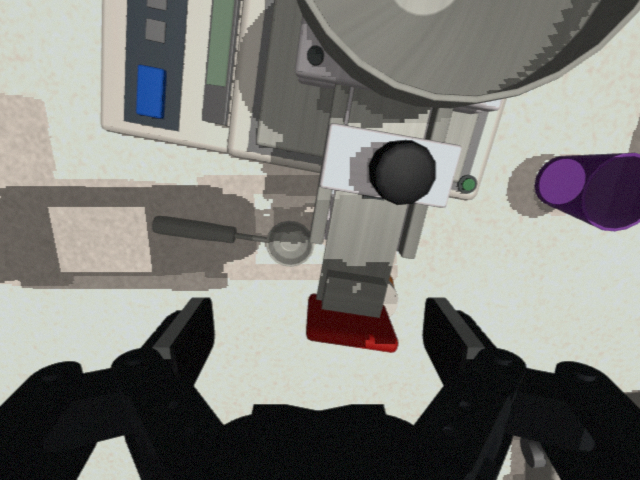

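```bash
cat > h.py <<'E'
import numpy as np
from scipy.spatial.transform import Rotation as R
def ray(k,u,v,z):
    f=240/np.tan(np.radians(k['vfov']/2)); W=np.array(k['world_to_cam'])
    C=-W[:3,:3].T@W[:3,3]; d=W[:3,:3].T@np.array([(u-k['cx'])/f,-(v-k['cy'])/f,-1])
    return C+d*(z-C[2])/d[2]
def proj(k,p):
    f=240/np.tan(np.radians(k['vfov']/2)); W=np.array(k['world_to_cam'])
    q=W[:3,:3]@p+W[:3,3]; return np.array([k['cx']+f*q[0]/-q[2],k['cy']-f*q[1]/-q[2]])
E
python3 - <<'E'
from workcell import sense, calibration
import cv2, numpy as np
from h import *
k=calibration("wrist");W=k['world_to_cam'];print("C",-W[:3,:3].T@W[:3,3])
print(R.from_quat(sense()['ee_rot']).as_matrix().round(3))
im=cv2.imread("pics/wrist0.png")
cv2.imwrite("pics/crop1.png",cv2.resize(im[90:360,250:520],None,fx=2.2,fy=2.2,interpolation=cv2.INTER_CUBIC))
print("knob top",ray(k,403,172,.255))
hsv=cv2.cvtColor(im,cv2.COLOR_BGR2HSV)
b=cv2.inRange(hsv,(105,150,60),(125,255,255));b[:,:120]=0;b[:,180:]=0
print("blue",[ (ray(k,*c,.052)) for c in [cv2.minAreaRect(cv2.findNonZero(b))[0]]],cv2.minAreaRect(cv2.findNonZero(b)))
rd=cv2.inRange(hsv,(0,150,40),(8,255,255))|cv2.inRange(hsv,(172,150,40),(180,255,255))
c=max(cv2.findContours(rd,0,2)[0],key=cv2.contourArea)
a=cv2.approxPolyDP(c,4,True)[:,0];print(a)
for p in a: print(p,ray(k,*p,.23),ray(k,*p,.19))
E
```

```text
C [0.57529103 0.07194001 0.37438634]
[[ 0.  1. -0.]
 [-0. -0. -1.]
 [-1.  0.  0.]]
knob top [0.60355034 0.06006124 0.255     ]
blue [array([0.43380753, 0.10692373, 0.052     ])] ((150.47962951660156, 91.42759704589844), (28.396394729614258, 52.17897033691406), 2.726310968399048)
[[311 295]
 [310 339]
 [396 348]
 [383 307]
 [379 318]
 [322 310]
 [321 301]]
[311 295] [0.57220301 0.0035045  0.23      ] [ 0.57134752 -0.0154545   0.19      ]
[310 339] [ 0.57162876 -0.01873424  0.23      ] [ 0.57061419 -0.04385414  0.19      ]
[396 348] [ 0.61170244 -0.02348668  0.23      ] [ 0.62178966 -0.04992317  0.19      ]
[383 307] [ 0.6045422  -0.00237663  0.23      ] [ 0.61264579 -0.02296491  0.19      ]
[379 318] [ 0.60301302 -0.00789161  0.23      ] [ 0.61069296 -0.03000773  0.19      ]
[322 310] [ 0.5771237 -0.0038819  0.23     ] [ 0.57763142 -0.02488718  0.19      ]
[321 301] [5.76660095e-01 5.74223120e-04 2.30000000e-01] [ 0.57703937 -0.01919656  0.19      ]
```

View pics/crop1.png

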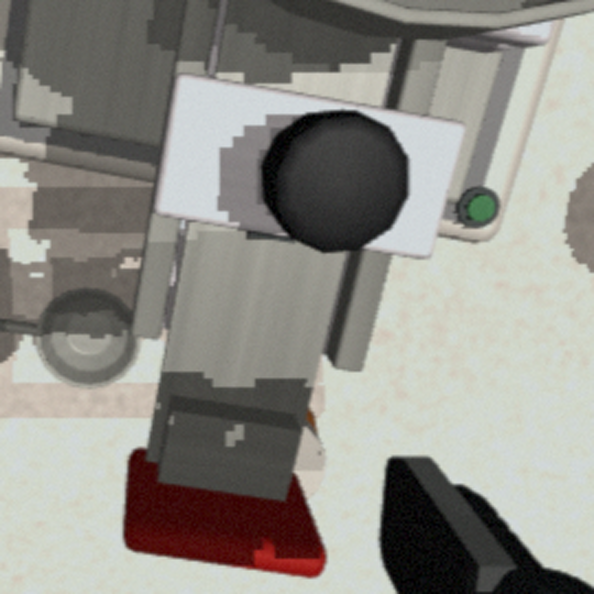

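carry_out:
  plan:
    - {"dx": -0.04}
    - {"dx": -0.02,"dz": 0.02}
    - {"dz": 0.04,"gripper": 0}
    - {"dz": 0.04,"gripper": 0}
    - {"rx": 7.7,"gripper": 0}
    - {"ry": 10,"gripper": 0}
    - {"ry": 10,"gripper": 0}
    - {"gripper": 0}
    - {"gripper": 0}
  squeeze: 30

```text
schema error: expected keys dx, dy, dz, rx, ry, rz, gripper
```

Run:
```python
from workcell import sense, calibration,camera
import cv2
from h import *
s=sense();k=calibration("wrist");im=camera("wrist");cv2.imwrite("pics/wrist1.png",im)
print(s['time'],s['position'],s['finger_gap'],s['ft_force']);print(R.from_quat(s['ee_rot']).as_matrix().round(3))
import pickle;pickle.dump(k,open("k1.pkl","wb"))
```

```text
0.75 [5.75018350e-01 8.07846317e-06 2.31380127e-01] 1.00062498334913 [ 0.11840041  0.63745989 -0.28968112]
[[ 0.  1. -0.]
 [-0. -0. -1.]
 [-1.  0.  0.]]
```

View pics/wrist1.png

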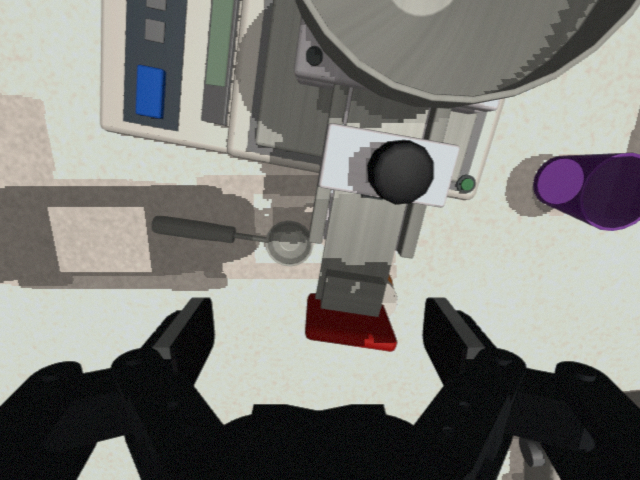

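carry_out:
  plan:
    - {"dx": -0.04,"dy": 0,"dz": 0,"rx": 0,"ry": 0,"rz": 0,"gripper": 0.085}
    - {"dx": -0.02,"dy": 0,"dz": 0.02,"rx": 0,"ry": 0,"rz": 0,"gripper": 0.085}
    - {"dx": 0,"dy": 0,"dz": 0.04,"rx": 0,"ry": 0,"rz": 0,"gripper": 0}
    - {"dx": 0,"dy": 0,"dz": 0.04,"rx": 0,"ry": 0,"rz": 0,"gripper": 0}
    - {"dx": 0,"dy": 0,"dz": 0,"rx": 7.7,"ry": 0,"rz": 0,"gripper": 0}
    - {"dx": 0,"dy": 0,"dz": 0,"rx": 0,"ry": 10,"rz": 0,"gripper": 0}
    - {"dx": 0,"dy": 0,"dz": 0,"rx": 0,"ry": 10,"rz": 0,"gripper": 0}
    - {"dx": 0,"dy": 0,"dz": 0,"rx": 0,"ry": 0,"rz": 0,"gripper": 0}
    - {"dx": 0,"dy": 0,"dz": 0,"rx": 0,"ry": 0,"rz": 0,"gripper": 0}
  squeeze: 30

```text
time: 1.92
position: [0.5751, -0.0998, 0.2915]
ee_rot: [0.617, 0.539, -0.432, 0.378]
ft_force: [-0.2, -0.5, 0.3]
finger_gap: -0.001
```

Run:
```python
from workcell import sense, calibration,camera
import cv2
from h import *
s=sense();k=calibration("wrist");im=camera("wrist");cv2.imwrite("pics/wrist2.png",im)
print(s['time'],s['position'],s['finger_gap'],s['ft_force']);print(R.from_quat(s['ee_rot']).as_matrix().round(3))
import pickle;pickle.dump(k,open("k1.pkl","wb"))
```

```text
1.925 [ 0.57506286 -0.0998436   0.29145768] -0.000818154859960621 [-0.21492846 -0.52310597  0.32462969]
[[ 0.046  0.991 -0.126]
 [ 0.338 -0.134 -0.932]
 [-0.94   0.    -0.341]]
```

View pics/wrist2.png

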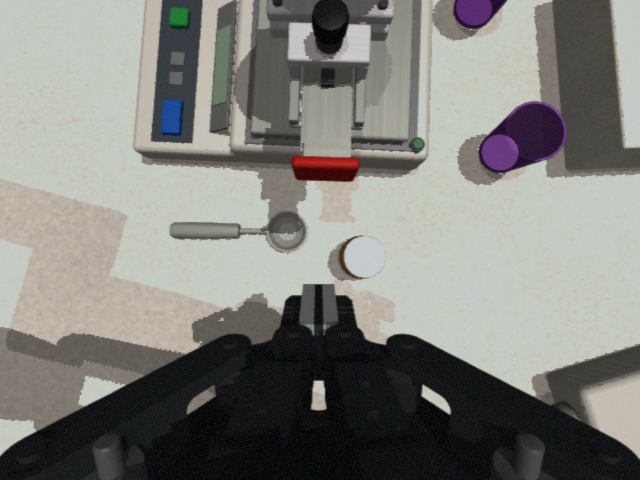

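Run:
```python
import cv2,pickle
from h import *
k=pickle.load(open("k1.pkl","rb"));im=cv2.imread("pics/wrist2.png")
hsv=cv2.cvtColor(im,cv2.COLOR_BGR2HSV)
rd=cv2.inRange(hsv,(0,150,40),(8,255,255))|cv2.inRange(hsv,(172,150,40),(180,255,255))
c=max(cv2.findContours(rd,0,2)[0],key=cv2.contourArea)
print(cv2.approxPolyDP(c,3,True)[:,0].tolist())
b=cv2.inRange(hsv,(105,150,60),(125,255,255))
m=cv2.minAreaRect(max(cv2.findContours(b,0,2)[0],key=cv2.contourArea));print(m,ray(k,*m[0],.052))
g=cv2.inRange(hsv,(50,120,60),(75,255,255));g[:,250:]=0
m=cv2.minAreaRect(max(cv2.findContours(g,0,2)[0],key=cv2.contourArea));print(m,ray(k,*m[0],.052))
cv2.imwrite("pics/crop2.png",cv2.resize(im[0:200,260:400],None,fx=4,fy=4,interpolation=cv2.INTER_CUBIC)[200:])
```

```text
[[291, 161], [298, 179], [350, 180], [359, 165], [357, 158], [294, 156]]
((171.4661407470703, 116.6092300415039), (20.412967681884766, 34.44688415527344), 3.179830312728882) [0.43284984 0.10565202 0.052     ]
((178.5, 16.0), (18.0, 19.0), 90.0) [0.45399196 0.22458699 0.052     ]
```

View pics/crop2.png

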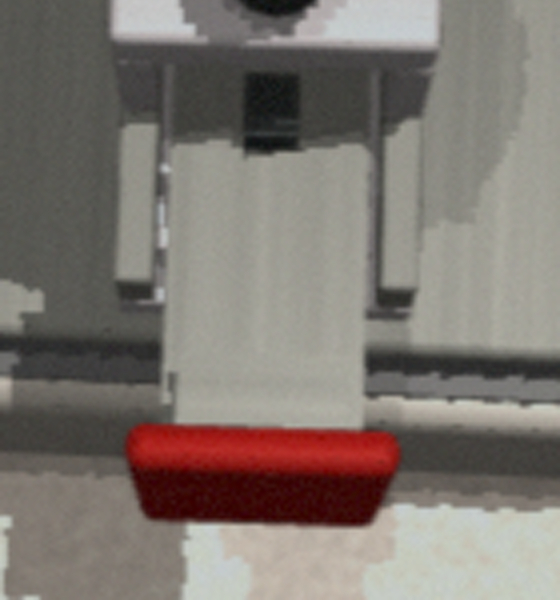

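Run:
```python
import pickle
from h import *
from workcell import sense
k=pickle.load(open("k1.pkl","rb"))
for u,v,z in [(292.5,167,.23),(359,168.5,.23),(297,180,.19),(352.5,181,.19),(330,6,.25)]: print(ray(k,u,v,z))
a,b=[ray(k,292.5,167,.23),ray(k,359,168.5,.23)];c,d=[ray(k,297,180,.19),ray(k,352.5,181,.19)]
F=(a+b+c+d)/4;print("F",F,"yaw",np.arctan2(b[1]-a[1],b[0]-a[0]),np.arctan2(d[1]-c[1],d[0]-c[0]))
s=sense();M=R.from_quat(s['ee_rot']).as_matrix();tip=s['position']+M@[0,0,-.011]
print("delta tool",M.T@(F-tip), "tip",tip)
```

```text
[ 0.56973512 -0.02024131  0.23      ]
[ 0.61114226 -0.02677562  0.23      ]
[ 0.57031761 -0.01938851  0.19      ]
[ 0.61108264 -0.02562812  0.19      ]
[0.60482619 0.06693461 0.25      ]
F [ 0.5905694  -0.02300839  0.21      ] yaw -0.15651548926340328 -0.15188393654787805
delta tool [ 0.10327954  0.00509492 -0.03411612] tip [ 0.57652452 -0.08900426  0.29546237]
```

Run:
```python
from h import *
from workcell import sense
s=sense();M=R.from_quat(s['ee_rot']).as_matrix()
N=R.from_euler('z',-1.1,degrees=True).as_matrix()@M
F=np.array([.5906,-.023,.21]);d=np.array([.152,.988,0])
tip=s['position']+N@[0,0,-.011]
print(N.T@(F-.025*d-tip),N.T@(d*.01))
```

```text
[ 0.09479355  0.003629   -0.01071404] [ 3.40733215e-03  1.54371315e-06 -9.39759997e-03]
```

carry_out:
  plan:
    - {"dx": 0,"dy": 0.004,"dz": 0,"rx": 1.03,"ry": 0,"rz": 0.37,"gripper": 0}
    - {"dx": 0.032,"dy": 0,"dz": -0.003,"rx": 0,"ry": 0,"rz": 0,"gripper": 0}
    - {"dx": 0.032,"dy": 0,"dz": -0.004,"rx": 0,"ry": 0,"rz": 0,"gripper": 0}
    - {"dx": 0.031,"dy": 0,"dz": -0.004,"rx": 0,"ry": 0,"rz": 0,"gripper": 0}
    - {"dx": 0,"dy": 0,"dz": 0,"rx": 0,"ry": 0,"rz": 0,"gripper": 0}

```text
time: 2.6
position: [0.5845, -0.0563, 0.2042]
ee_rot: [0.621, 0.535, -0.436, 0.372]
ft_force: [0.5, 0.2, -0.1]
finger_gap: 0.002
```

Run:
```python
from workcell import sense, calibration,camera
import cv2
from h import *
s=sense();M=R.from_quat(s['ee_rot']).as_matrix();im=camera("wrist");cv2.imwrite("pics/wrist3.png",im)
im2=camera("scene");cv2.imwrite("pics/scene3.png",cv2.resize(im2[150:350,230:430],None,fx=3,fy=3))
print(s['time'],s['position'],s['ft_force'],"tip",s['position']+M@[0,0,-.011],np.arctan2(M[1,1],M[0,1]))
```

```text
2.6 [ 0.58451465 -0.0563334   0.20421839] [ 0.50335089  0.1919655  -0.10008747] tip [ 0.58608568 -0.04611752  0.20798239] -0.15103315295353442
```

View pics/wrist3.png

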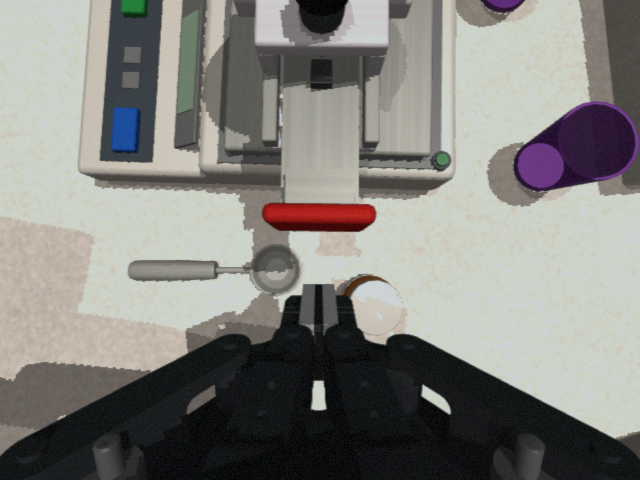

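View pics/scene3.png

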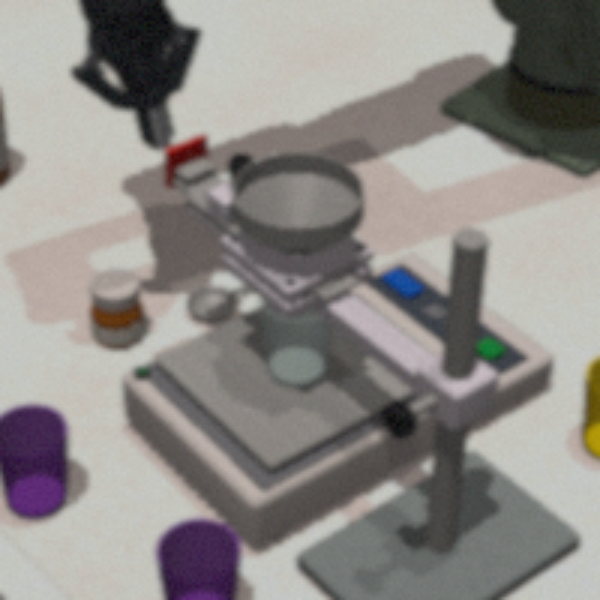

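carry_out:
  plan:
    - {"dx": 0.0034,"dy": 0,"dz": -0.0094,"rx": 0,"ry": 0,"rz": 0,"gripper": 0}
    - {"dx": 0.0034,"dy": 0,"dz": -0.0094,"rx": 0,"ry": 0,"rz": 0,"gripper": 0}
    - {"dx": 0.0027,"dy": 0,"dz": -0.0075,"rx": 0,"ry": 0,"rz": 0,"gripper": 0}
    - {"dx": 0.0027,"dy": 0,"dz": -0.0075,"rx": 0,"ry": 0,"rz": 0,"gripper": 0}
    - {"dx": 0,"dy": 0,"dz": 0,"rx": 0,"ry": 0,"rz": 0,"gripper": 0}

```text
time: 3.32
position: [0.5913, -0.0233, 0.2066]
ee_rot: [0.622, 0.532, -0.436, 0.375]
ft_force: [-0.7, -4.3, 2.5]
finger_gap: 0.0
```

carry_out:
  plan:
    - {"dx": 0.0027,"dy": 0,"dz": -0.0075,"rx": 0,"ry": 0,"rz": 0,"gripper": 0}
    - {"dx": 0.0027,"dy": 0,"dz": -0.0075,"rx": 0,"ry": 0,"rz": 0,"gripper": 0}
    - {"dx": 0,"dy": 0,"dz": 0,"rx": 0,"ry": 0,"rz": 0,"gripper": 0}

```text
time: 3.7
position: [0.594, -0.0076, 0.2065]
ee_rot: [0.622, 0.532, -0.435, 0.374]
ft_force: [-0.1, -5.6, 3.1]
finger_gap: 0.003
```

Run:
```python
from workcell import sense, calibration,camera
import cv2
from h import *
s=sense();M=R.from_quat(s['ee_rot']).as_matrix();im=camera("wrist");cv2.imwrite("pics/wrist4.png",im)
print(s['time'],s['position'],s['ft_force'],"tip",s['position']+M@[0,0,-.011])
```

```text
3.7 [ 0.59399175 -0.00760869  0.20652387] [-0.06703241 -5.57244619  3.12579175] tip [0.59556429 0.00261425 0.210268  ]
```

View pics/wrist4.png

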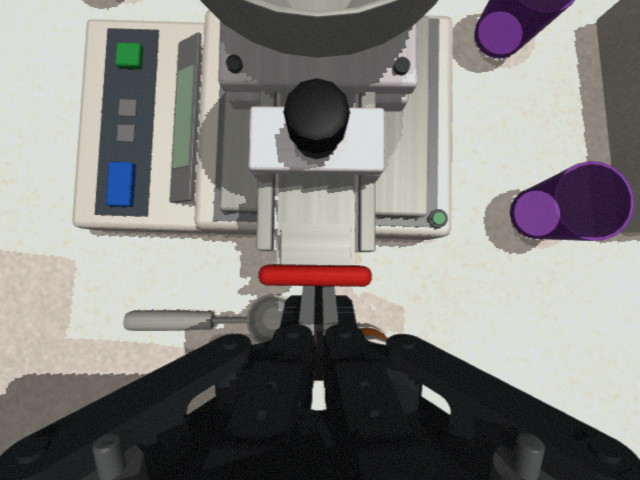

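carry_out:
  plan:
    - {"dx": 0.002,"dy": 0,"dz": -0.0056,"rx": 0,"ry": 0,"rz": 0,"gripper": 0}
    - {"dx": 0.002,"dy": 0,"dz": -0.0056,"rx": 0,"ry": 0,"rz": 0,"gripper": 0}
    - {"dx": 0,"dy": 0,"dz": 0,"rx": 0,"ry": 0,"rz": 0,"gripper": 0}

```text
time: 4.12
position: [0.5959, 0.0037, 0.2065]
ee_rot: [0.622, 0.532, -0.436, 0.375]
ft_force: [-0.0, -6.4, 3.9]
finger_gap: 0.003
```

carry_out:
  plan:
    - {"dx": 0.0007,"dy": 0,"dz": -0.0019,"rx": 0,"ry": 0,"rz": 0,"gripper": 0}
    - {"dx": 0,"dy": 0,"dz": 0,"rx": 0,"ry": 0,"rz": 0,"gripper": 0}

```text
time: 4.38
position: [0.5962, 0.0054, 0.2065]
ee_rot: [0.622, 0.532, -0.436, 0.375]
ft_force: [-0.6, -5.9, 3.8]
finger_gap: -0.003
```

carry_out:
  plan:
    - {"dx": 0.0007,"dy": 0,"dz": -0.0019,"rx": 0,"ry": 0,"rz": 0,"gripper": 0}
    - {"dx": 0,"dy": 0,"dz": 0,"rx": 0,"ry": 0,"rz": 0,"gripper": 0}

```text
time: 4.62
position: [0.5964, 0.0066, 0.2066]
ee_rot: [0.622, 0.532, -0.436, 0.375]
ft_force: [-1.2, -8.9, 3.7]
finger_gap: -0.002
```

carry_out:
  plan:
    - {"dx": 0.0007,"dy": 0,"dz": -0.0019,"rx": 0,"ry": 0,"rz": 0,"gripper": 0}
    - {"dx": 0,"dy": 0,"dz": 0,"rx": 0,"ry": 0,"rz": 0,"gripper": 0}

```text
time: 4.88
position: [0.5964, 0.0068, 0.2065]
ee_rot: [0.621, 0.531, -0.437, 0.376]
ft_force: [-2.6, -15.0, 6.2]
finger_gap: 0.005
```

carry_out:
  plan:
    - {"dx": -0.0034,"dy": 0,"dz": 0.0094,"rx": 0,"ry": 0,"rz": 0,"gripper": 0}
    - {"dx": -0.0034,"dy": 0,"dz": 0.0094,"rx": 0,"ry": 0,"rz": 0,"gripper": 0}
    - {"dx": -0.0068,"dy": 0,"dz": 0.0188,"rx": 0,"ry": 0,"rz": 0,"gripper": 0}
    - {"dx": -0.0068,"dy": 0,"dz": 0.0188,"rx": 0,"ry": 0,"rz": 0,"gripper": 0}
    - {"dx": -0.0068,"dy": 0,"dz": 0.0188,"rx": 0,"ry": 0,"rz": 0,"gripper": 0}
    - {"dx": 0,"dy": 0,"dz": 0,"rx": 0,"ry": 0,"rz": 0,"gripper": 0}

```text
time: 5.62
position: [0.5838, -0.0697, 0.2056]
ee_rot: [0.623, 0.533, -0.436, 0.373]
ft_force: [-0.5, 0.8, 0.6]
finger_gap: 0.001
```

Run:
```python
from workcell import sense, calibration,camera
import cv2
from h import *
s=sense();k=calibration("wrist");M=R.from_quat(s['ee_rot']).as_matrix();im=camera("wrist");cv2.imwrite("pics/wrist5.png",im)
print(s['time'],s['position'],s['ft_force'],"tip",s['position']+M@[0,0,-.011]);print(M.round(3))
hsv=cv2.cvtColor(im,cv2.COLOR_BGR2HSV)
rd=cv2.inRange(hsv,(0,150,40),(8,255,255))|cv2.inRange(hsv,(172,150,40),(180,255,255))
c=max(cv2.findContours(rd,0,2)[0],key=cv2.contourArea);print(cv2.boundingRect(c))
for t in (0,.0195,.04):
  print(t,[proj(k,np.array([.5906+.152*(t+q),-.023+.988*(t+q),z])).round(0) for q,z in((0,.19),(0,.23),(.008,.23))])
b=cv2.inRange(hsv,(105,150,60),(125,255,255))
m=cv2.minAreaRect(max(cv2.findContours(b,0,2)[0],key=cv2.contourArea));print(m,ray(k,*m[0],.052))
```

```text
5.625 [ 0.58384543 -0.06972647  0.20561579] [-0.52818274  0.76760524  0.62633526] tip [ 0.58545127 -0.05951652  0.20938119]
[[ 0.053  0.988 -0.146]
 [ 0.338 -0.155 -0.928]
 [-0.94  -0.    -0.342]]
(261, 122, 110, 43)
0 [array([317., 204.]), array([316., 187.]), array([316., 167.])]
0.0195 [array([316., 166.]), array([316., 138.]), array([316., 117.])]
0.04 [array([316., 125.]), array([316.,  86.]), array([316.,  66.])]
((123.45576477050781, 116.1637191772461), (27.0067138671875, 43.63646697998047), 3.814074993133545) [0.43346471 0.10547228 0.052     ]
```

View pics/wrist5.png

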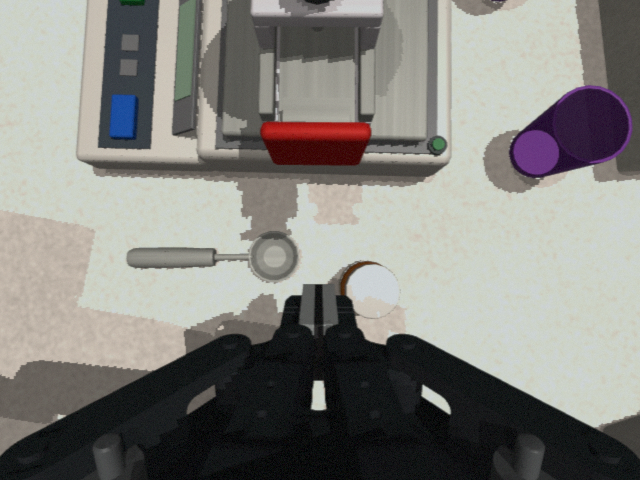

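carry_out:
  plan:
    - {"dx": -0.04,"dy": 0,"dz": 0,"rx": 0,"ry": 0,"rz": 0,"gripper": 0}
    - {"dx": -0.04,"dy": 0,"dz": 0,"rx": 0,"ry": -10,"rz": 0,"gripper": 0}
    - {"dx": 0,"dy": -0.04,"dz": 0,"rx": 0,"ry": -10,"rz": 0,"gripper": 0}
    - {"dx": 0,"dy": -0.05,"dz": 0,"rx": 0,"ry": 0,"rz": 0,"gripper": 0}
    - {"dx": 0,"dy": -0.05,"dz": 0,"rx": 0,"ry": 0,"rz": 0,"gripper": 0}
    - {"dx": 0,"dy": -0.03,"dz": -0.04,"rx": 0,"ry": 0,"rz": 0,"gripper": 0}
    - {"dx": 0,"dy": 0,"dz": -0.05,"rx": 0,"ry": 0,"rz": 0,"gripper": 0}
    - {"dx": 0,"dy": 0,"dz": 0,"rx": 0,"ry": 0,"rz": 0,"gripper": 0}

```text
time: 6.68
position: [0.4252, 0.0226, 0.2814]
ee_rot: [0.536, 0.462, -0.535, 0.461]
ft_force: [0.5, 0.0, 0.4]
finger_gap: 0.001
```

```bash
cat > t.py <<'E'
from workcell import sense, calibration,camera
import cv2,sys
from h import *
s=sense();k=calibration("wrist");M=R.from_quat(s['ee_rot']).as_matrix();im=camera("wrist");cv2.imwrite(sys.argv[1],im)
print(s['time'],s['position'],s['ft_force']);print(M.round(3))
hsv=cv2.cvtColor(im,cv2.COLOR_BGR2HSV)
b=cv2.inRange(hsv,(105,150,60),(125,255,255))
m=cv2.minAreaRect(max(cv2.findContours(b,0,2)[0],key=cv2.contourArea));print(m,ray(k,*m[0],.052))
for p in ([.4335,.1055,.052],ray(k,*m[0],.052)): print(M.T@(p-s['position']))
E
python3 t.py pics/wrist6.png
```

```text
6.675 [0.42524448 0.02258658 0.28135446] [0.45237929 0.0385465  0.4314759 ]
[[ 0.001  0.989 -0.148]
 [ 0.001 -0.148 -0.989]
 [-1.     0.    -0.001]]
((311.6898193359375, 121.68535614013672), (21.771833419799805, 41.29509735107422), 2.0454084873199463) [0.43175855 0.10738295 0.052     ]
[ 0.22947639 -0.00417994 -0.08288168]
[ 0.22947783 -0.0061802  -0.08448703]
```

View pics/wrist6.png

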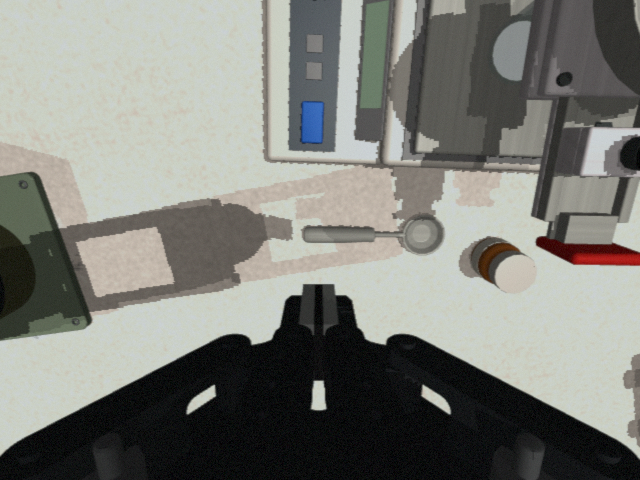

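carry_out:
  plan:
    - {"dx": 0,"dy": -0.005,"dz": -0.042,"rx": 0,"ry": 0,"rz": 0,"gripper": 0}
    - {"dx": 0,"dy": 0,"dz": -0.042,"rx": 0,"ry": 0,"rz": 0,"gripper": 0}
    - {"dx": 0.05,"dy": 0,"dz": 0,"rx": 0,"ry": 0,"rz": 0,"gripper": 0}
    - {"dx": 0.05,"dy": 0,"dz": 0,"rx": 0,"ry": 0,"rz": 0,"gripper": 0}
    - {"dx": 0.05,"dy": 0,"dz": 0,"rx": 0,"ry": 0,"rz": 0,"gripper": 0}
    - {"dx": 0.04,"dy": 0,"dz": 0,"rx": 0,"ry": 0,"rz": 0,"gripper": 0}
    - {"dx": 0.02,"dy": 0,"dz": 0,"rx": 0,"ry": 0,"rz": 0,"gripper": 0}
    - {"dx": 0,"dy": 0,"dz": 0,"rx": 0,"ry": 0,"rz": 0,"gripper": 0}

```text
time: 7.72
position: [0.4325, 0.1024, 0.0697]
ee_rot: [-0.536, -0.461, 0.538, -0.459]
ft_force: [-0.6, -0.1, 0.8]
finger_gap: 0.001
```

```bash
python3 t.py pics/wrist7.png
python3 - <<'E'
from workcell import camera
import cv2
im=camera("side");cv2.imwrite("pics/side7.png",cv2.resize(im[200:350,190:390],None,fx=4,fy=4))
E
```

```text
7.725 [0.43253538 0.10244608 0.06973512] [-0.57111834 -0.10201835  0.83669836]
[[-0.004  0.988 -0.154]
 [-0.001 -0.154 -0.988]
 [-1.    -0.004  0.002]]
((315.5, 265.0), (58.0, 45.0), 90.0) [0.4332552  0.11407442 0.052     ]
[ 0.01772828  0.00055097 -0.00319309]
[ 0.01772145 -0.00101173 -0.01162745]
```

View pics/wrist7.png

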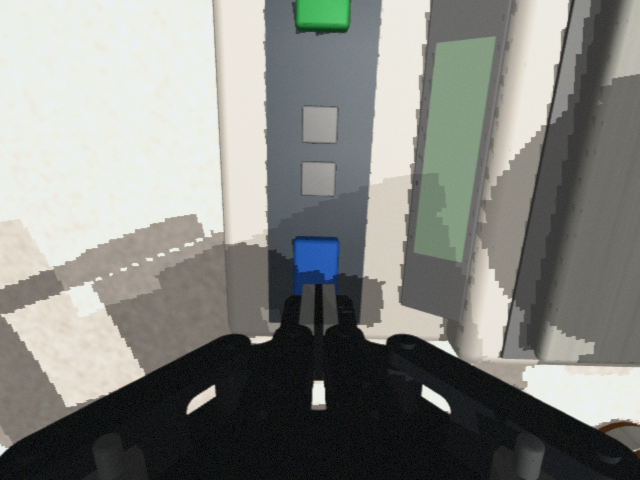

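View pics/side7.png

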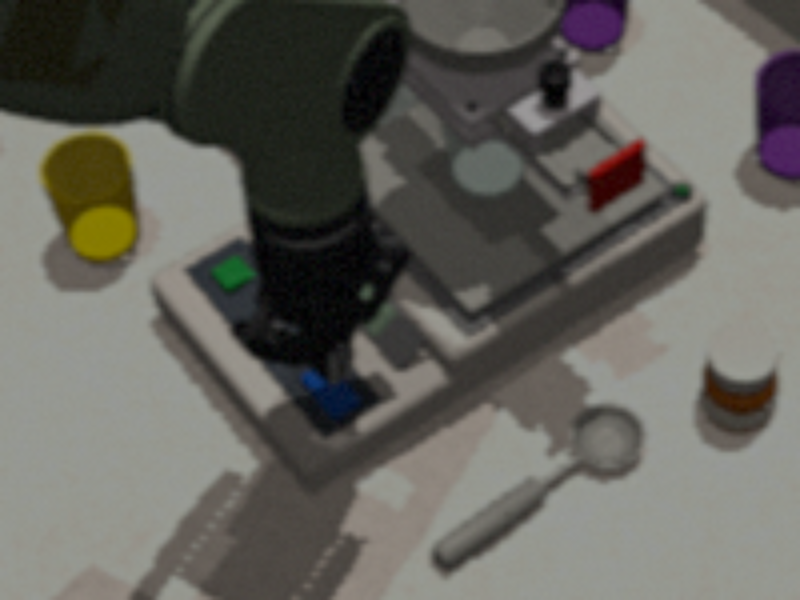

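Run:
```python
from workcell import sense,calibration
from h import *
s=sense();k=calibration("wrist");M=R.from_quat(s['ee_rot']).as_matrix()
for p in [(295,239),(338,239),(316.5,239)]:
    q=ray(k,*p,.052);print(q,M.T@(q-s['position']))
```

```text
[0.42724794 0.1285855  0.052     ] [ 0.01955212 -0.01076733 -0.02415999]
[0.44755012 0.12543464 0.052     ] [ 0.01956706  0.00977789 -0.02416589]
[0.43739836 0.12701017 0.052     ] [ 0.01955959 -0.00049539 -0.02416294]
```

carry_out:
  plan:
    - {"dx": 0.005,"dy": 0,"dz": -0.004,"rx": 0,"ry": 0,"rz": 0,"gripper": 0}
    - {"dx": 0.01,"dy": 0,"dz": 0,"rx": 0,"ry": 0,"rz": 0,"gripper": 0}
    - {"dx": 0.004,"dy": 0,"dz": 0,"rx": 0,"ry": 0,"rz": 0,"gripper": 0}
    - {"dx": 0,"dy": 0,"dz": 0,"rx": 0,"ry": 0,"rz": 0,"gripper": 0}

```text
time: 8.32
position: [0.4337, 0.1074, 0.0518]
ee_rot: [-0.537, -0.46, 0.537, -0.46]
ft_force: [-0.6, 1.1, 0.9]
finger_gap: 0.002
```

carry_out:
  plan:
    - {"dx": 0.002,"dy": 0,"dz": 0,"rx": 0,"ry": 0,"rz": 0,"gripper": 0}
    - {"dx": 0,"dy": 0,"dz": 0,"rx": 0,"ry": 0,"rz": 0,"gripper": 0}

```text
time: 8.57
position: [0.4339, 0.1074, 0.0501]
ee_rot: [-0.537, -0.46, 0.537, -0.46]
ft_force: [-1.2, 0.4, 2.4]
finger_gap: -0.0
```

carry_out:
  plan:
    - {"dx": 0.0015,"dy": 0,"dz": 0,"rx": 0,"ry": 0,"rz": 0,"gripper": 0}
    - {"dx": 0,"dy": 0,"dz": 0,"rx": 0,"ry": 0,"rz": 0,"gripper": 0}

```text
time: 8.82
position: [0.4339, 0.1074, 0.0486]
ee_rot: [-0.537, -0.46, 0.537, -0.46]
ft_force: [-1.5, 0.6, 4.2]
finger_gap: 0.0
```

carry_out:
  plan:
    - {"dx": 0.0015,"dy": 0,"dz": 0,"rx": 0,"ry": 0,"rz": 0,"gripper": 0}
    - {"dx": 0,"dy": 0,"dz": 0,"rx": 0,"ry": 0,"rz": 0,"gripper": 0}

```text
time: 9.07
position: [0.434, 0.1074, 0.0479]
ee_rot: [0.537, 0.46, -0.537, 0.46]
ft_force: [-4.1, -0.4, 11.8]
finger_gap: -0.003
```

carry_out:
  plan:
    - {"dx": 0.001,"dy": 0,"dz": 0,"rx": 0,"ry": 0,"rz": 0,"gripper": 0}
    - {"dx": 0,"dy": 0,"dz": 0,"rx": 0,"ry": 0,"rz": 0,"gripper": 0}

```text
time: 9.32
position: [0.434, 0.1074, 0.0477]
ee_rot: [0.537, 0.46, -0.537, 0.46]
ft_force: [-5.9, 0.0, 20.5]
finger_gap: -0.001
```

carry_out:
  plan:
    - {"dx": -0.01,"dy": 0,"dz": 0,"rx": 0,"ry": 0,"rz": 0,"gripper": 0}
    - {"dx": -0.04,"dy": 0,"dz": 0,"rx": 0,"ry": 0,"rz": 0,"gripper": 0}
    - {"dx": -0.05,"dy": 0,"dz": 0,"rx": 0,"ry": 0,"rz": 0,"gripper": 0}
    - {"dx": -0.05,"dy": 0,"dz": 0,"rx": 0,"ry": 0,"rz": 0,"gripper": 0}
    - {"dx": -0.05,"dy": 0,"dz": 0,"rx": 0,"ry": 0,"rz": 0,"gripper": 0}
    - {"dx": -0.03,"dy": 0,"dz": 0.04,"rx": 0,"ry": 0,"rz": 0,"gripper": 0}
    - {"dx": 0,"dy": 0,"dz": 0.05,"rx": 0,"ry": 0,"rz": 0,"gripper": 0}
    - {"dx": 0,"dy": 0,"dz": 0.05,"rx": 0,"ry": 0,"rz": 0,"gripper": 0}
    - {"dx": 0,"dy": 0,"dz": 0,"rx": 0,"ry": 0,"rz": 0,"gripper": 0}
    - {"dx": 0,"dy": 0,"dz": 0,"rx": 0,"ry": 0,"rz": 0,"gripper": 0}

```text
time: 10.58
position: [0.4129, -0.0308, 0.276]
ee_rot: [0.537, 0.46, -0.537, 0.46]
ft_force: [0.3, 0.1, -0.1]
finger_gap: 0.006
```

Run:
```python
from workcell import camera,sense
import cv2,numpy as np
a=camera("side")[170:370,190:430];b=camera("scene")[150:350,230:430]
cv2.imwrite("pics/end.png",np.hstack([cv2.resize(a,(432,360),interpolation=2),cv2.resize(b,(360,360),interpolation=2)]))
s=sense();print(s['time'],s['position'],s['ft_force'],abs(s['qvel']).max())
```

```text
10.675 [ 0.41294915 -0.03008965  0.27592788] [-0.05710585 -0.35916315  0.24532153] 0.01039756033682421
```

View pics/end.png

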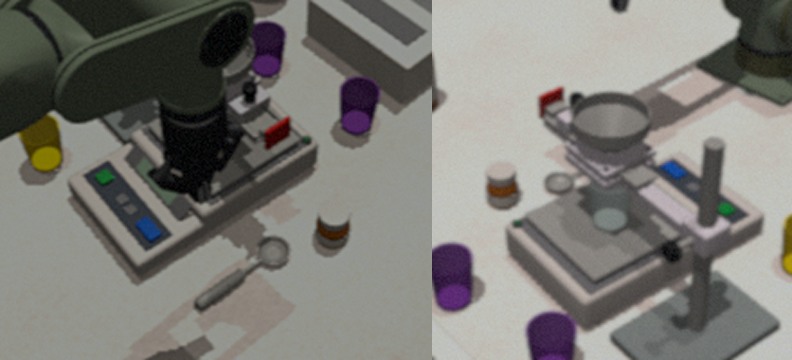

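Run:
```python
from workcell import camera,calibration,ticket
import cv2,numpy as np
from h import *
def c(im):
    h=cv2.cvtColor(im,cv2.COLOR_BGR2HSV)[190:225,270:310]
    m=cv2.inRange(h,(0,130,40),(8,255,255))|cv2.inRange(h,(172,130,40),(180,255,255))
    return np.argwhere(m).mean(0)[::-1]+[270,190],m.sum()//255
k=calibration("scene")
print(c(cv2.imread("pics/scene0.png")),c(camera("scene")))
for t in (0,.0195,.04): print(t,proj(k,np.array([.591+.152*(t+.004),-.023+.988*(t+.004),.21])))
ticket.hand_in()
```

```text
(array([291.52830189, 201.71698113]), np.uint64(53)) (array([295.56521739, 203.85507246]), np.uint64(69))
0 [291.74625512 203.74699331]
0.0195 [296.19806343 207.02971633]
0.04 [300.96210703 210.5426788 ]
the job is handed in; nothing more can be done
```

The shutter slide is latched half-way, the tare key has been pressed and released, and the job is handed in (about 10.7 s used of the 42 s allowed).

- **Shutter:** I pushed the red tab in with the closed fingertips until it stalled at the end stop. Travel was about 40 mm and the force rose to about 15 N. After I let go it sprang back and stopped at about 19.5 mm. The wrist picture showed the tab at that position, and a scene picture just before hand-in agreed: the tab had shifted about 4 px sideways from the start, where 4.5 px was expected. The vertical shift was 2 px against an expected 3 px.
- **Tare key:** I pressed the blue key straight down until it stalled about 4 mm lower, at about 20 N peak, then lifted off. The green power key was not touched.
- **Final state:** The arm is clear with no contact force. The beaker, jar and scoop look to be where they stood. I did not re-check the bottles, dish and weight after the moves, but the arm never went near them.

No check failed. The first move call was refused because rows lacked some keys, and nothing moved.

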